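# Fit the battery block in the irrigation controller

## Task

Fit the loose battery block into the open bay of the green irrigation controller, terminals to the brass spring contact: tuck that end in first, push it back against the spring and rock the other end down until the block lies fully home and flat. Feel it in without forcing it, then shut the grey cover over it, and leave the bell jar, the pots and the fork where they are.

Things in the scene. Friction and masses are not known exactly. Their poses are not given: they have to be found in the camera images.
- controller: green irrigation controller fixed to the bench, bay upward. Origin: on the bench under the bay's centre; +x along the bay to its sprung contact and the cover's hinge. In its frame the case spans x -62 to 74, y -124 to 38 mm, top at z 46; on the -y side are a display, a dial 10 mm proud (x -26, y -90) and hose outlets out to y -162. More than 50 N in all between block and controller breaks them
- bay_home (a point): fixed in the controller at (0, 0, 43) mm, same axes: where the block's centre lies when home. The bay is a rectangular pocket open at the top: rim at z 46, floor at z 26 mm (20 mm deep), y -23 to +23 mm (46 wide), plain end wall at x -45 mm with a 1.5 mm bevel on top; the long walls have plain edges. At home the block's top is 14 mm above the rim and the spring holds it against the plain end
- contact_rest (a point): fixed in the controller at (42, 0, 40) mm: middle of the upper edge of the brass contact plate's face at rest. The plate (38 mm wide, 4 to 14 mm above the bay's floor) leaves a gap of 87 mm, 3 mm less than the block's length. It springs back along +x by 6 mm to a hard stop: 6 N starts it, 11.5 N takes it to the stop (friction adds a little). Open recess behind and above it up to x 57 mm
- battery_mid (a point): centre of the loose battery block: a smooth dark grey plastic box with a yellow end, 90 mm long (x), 44 mm wide (y), 34 mm high (z), about 0.26 kg. +x points to the yellow end with the terminals. It starts lying flat on a slate tile 8 mm thick. When home its top stands 14 mm above the bay's rim
- battery_terminals (a point): centre of the yellow end face of the battery block, the end with the terminals, 45 mm from the block's centre. Lying home, the block already bears on the controller with about 20 N in all (spring on one end, wall on the other, its weight)
- cover (a joint): angle of the grey dished cover of the bay, rad: 0 is shut, it starts standing open at 1.75 to 2.0 and can go to 2.15. The stiff hinge keeps it where it is left; about 1 N at its free edge moves it. It is 116 mm long from hinge to free edge, 60 mm wide and 20 mm deep, and shuts down over the block only if that lies flat
- cover_hinge (a point): point on the hinge line of the cover, fixed in the controller at x +66 mm, z 47 mm of its frame; the hinge line runs along the controller's y
- cover_edge (a point): middle of the outer upper edge at the cover's free end; shut, it is 116 mm from the hinge towards -x of the controller and 20 mm above the hinge line. A thumb tab sticks out 6 mm beyond it
- slate_tile: dark slate tile 150 x 180 x 8 mm, fixed on the bench, on which the battery starts; origin under its centre
- bell_jar: clear glass bell jar, 132 mm across, 207 mm tall with its knob, origin under its centre; fragile, must not be moved
- blue_pot: blue plastic plant pot, 110 mm across the rim, 100 mm tall, origin under its centre; to be left alone
- clay_pot: small terracotta pot, 96 mm across the rim, 90 mm tall, origin under its centre; to be left alone
- steel_fork: polished steel hand fork with a wooden handle, 310 mm long, lying flat along its x, about 30 mm high, origin under its middle; to be left alone
Not all that is in view belongs to the job. There is more than one size of the controller; the job needs the larger.

How it is judged (in metres and radians):
On the way:
1. the block lies flat and fully home in the bay, terminals to the contact, while the cover is still open (z of battery_mid in the frame of bay_home below 0.002 m and horizontal distance between battery_mid and bay_home below 0.005 m and angle between battery_mid's own z axis and vertical below 0.04 rad and x of battery_terminals in the frame of bay_home above 0.035 m and value of joint cover above 0.5 rad), for 0.2 s.
At the end, for the whole second after the job is handed in: The block lies flat in the bay (within 2 mm of the floor height and 0.03 rad of level, centre within 4 mm of home), terminals towards the spring contact, and the cover is shut over it (within 0.06 rad) and at rest (z of battery_mid in the frame of bay_home between -0.003 and 0.002 m and horizontal distance between battery_mid and bay_home below 0.004 m and angle between battery_mid's own z axis and vertical below 0.03 rad and x of battery_terminals in the frame of bay_home above 0.035 m and value of joint cover below 0.06 rad and velocity of joint cover below 0.1 rad/s); the robot touches nothing.
It fails at once if the block is pressed against the controller with more than 50 N in all (all their contacts added up) (contact force between battery and controller above 50 N).
It fails at once if the bell jar is moved by more than 15 mm (distance of bell_jar from where it was at the start of the episode above 0.015 m).
It fails at once if the blue pot, clay pot or hand fork is moved by more than 30 mm (distance of any of blue_pot, clay_pot, steel_fork from where it was at the start of the episode above 0.03 m).
It also fails if it takes over 72 s, if anything falls off the work surface, if the arm or the gripper's body presses on something with over 40 N, if the wrist force passes 120 N, or if a joint passes its speed limit or range.

## Robot

A 7-joint arm with a two-finger parallel gripper is mounted at the origin on the work surface. World frame = base frame: x ahead of the robot, y to its left, z up, the work surface at z = 0. Lengths are in m, angles in degrees, forces in N, time in s.
With the tool pointing down it reaches from about 0.425 to 0.95 m from the base axis. Payload 4.7 kg.
Tool frame: the origin (TCP) lies midway between the tips of the shut fingers; the grasp point (between the pads) lies 19 mm behind it (ctrl.grip_point_offset is the distance from the TCP to the grasp point, in m); z points along the fingers, y is the line along which they close (so a half turn about z gives the same grasp; the last joint's range is limited). The gripper opens to 85 mm and grips with 20 to 120 N. Pads are 22 mm wide; open, the fingers measure 114 mm over their backs; the gripper's body (76 mm by 85 mm) begins 54 mm behind the grasp point. The pads swing forward as they close: fully open they stand 13 mm farther back than shut.
Start: joints at [-71.557, 26.849, -2.785, 87.806, 1.381, 65.374, -4.715], TCP at [0.232, 0.634, 0.231] pointing down, gripper open.
Joint ranges: [-148.3, 148.3], [-19.14, 114.17], [-79.39, 73.82], [5.75, 140.21], [-59.74, 239.74], [12.07, 113.84], [-152.46, 152.46]. Speed limits (degrees/s): [147.25, 147.25, 180, 180, 180, 180, 180].

## Interface

Orientations are given as [roll, pitch, yaw] about the fixed x, y, z axes, in that order (R = Rz(yaw) Ry(pitch) Rx(roll)).
In Python, from rig import readout, get_image, camera_model, job_done, ctrl gives the robot as it stands. The module is installed in compiled form; this text tells all that it offers.
- The arm moves only by the tool play_rows, never from a script. Its argument "deltas" is a list of rows, each a list of 3 entries, a list of its own where there are three numbers: the finger opening in m, from 0 to 0.0854, then the shift along the tool's x, y, z in m, then the turn, a rotation vector about the tool's x, y, z in rad. In form: [[grip, [dx, dy, dz], [wx, wy, wz]], ...]. A call has 1 to 20 rows; each row shifts and turns the commanded pose from where the row before left it, along the tool's axes as they then stand; what a row does not reach is not made up. A row lasts 1/8 s, in which the tool goes at most 62.5 mm and 10.7 degrees, less where a joint would pass 70% of its speed; a pose out of reach is approached as far as the arm can. A call is refused whole if a number of a shift passes 0.0625 or a number of a turn 0.188, either way. A call with a gripper value outside its range is refused whole. The fingers move at their own pace and stop on an object; the grip force is fixed at half the most. Time passes only in rows, so rows that do not move let the fingers close. It gives the time, the measured TCP pose, the force, the opening and the grip force at its end, in the units of the state.
- readout.state(): the state, without advancing time (a new reading comes with each control period).
- get_image(name): name is "scene" or "top" or "wrist"; returns the picture (384x512x3 uint8, red, green, blue); there is no depth.
- camera_model(name): a dict with "camera_matrix" (3x3 intrinsics, pixels), "k1" (the pictures are not rectified: a ray, as slopes to the right and down, at radius r is drawn at 1 + k1 r^2 times it, then the intrinsics apply), "world_to_cam" (4x4, takes a point from world to camera coordinates). Camera axes: x right, y down, z forward; pixel columns grow to the right and rows downward; lengths in m; the calibration is good to about 2 mm. A picture is of the moment at which its call begins: read the wrist's pose just before it. camera_model takes no time and is no camera call; for the wrist camera it gives the pose at the moment of the call.
- job_done(): hands the job in; it is judged then, once.
The state is a dict: "time": time; "joint_positions": joint angles; "joint_vel": joint speeds; "effort": joint torques, N m; "tool_pos": TCP position; "tcp_rot": TCP orientation; "contact_force": force on the tool from outside, world axes, zero at the start; "wrist_torque": the same for the moment, N m; "finger_gap": finger opening in m; "finger_force": force on a finger pad.
Only numpy, scipy, OpenCV 4.12 (cv2) and the standard library are available. Lean on these libraries where they do the work, as an engineer would, in place of code of your own. Each camera call takes 0.05 s, during which the arm holds its last target. There are 200 camera calls.

## Working session

There is one attempt and no reset: what is moved stays moved. The work goes in short steps, Python scripts to look and compute and a tool call to move; the robot and the scene stay as the last step left them, time stands still between calls to the robot, and variables do not carry over. Pictures are saved under pics/ and viewed, at most 10 in all, crops included, and the job is handed in when it is done.

Besides the shell and the picture viewer there is one more tool, called by a JSON object that holds its "name" and its "arguments", one argument or row to a line. play_rows: Moves the arm, as the interface text tells. Its arguments: {"type":"object","properties":{"deltas":{"type":"array"}},"required":["deltas"]}

```bash
mkdir -p pics; cat > h.py <<'E'
import numpy as np, cv2
from rig import readout, get_image, camera_model, ctrl
from scipy.spatial.transform import Rotation as R
def ray(name,u,v,cm=None):
    cm=cm or camera_model(name); K=np.array(cm["camera_matrix"]); T=np.array(cm["world_to_cam"])
    p=cv2.undistortPoints(np.array([[[u,v]]],float),K,np.array([cm["k1"],0,0,0.]))[0,0]
    d=T[:3,:3].T@np.array([p[0],p[1],1]); o=-T[:3,:3].T@T[:3,3]; return o,d
def at(name,u,v,z,cm=None):
    o,d=ray(name,u,v,cm); return o+d*(z-o[2])/d[2]
def proj(name,P,cm=None):
    cm=cm or camera_model(name); K=np.array(cm["camera_matrix"]); T=np.array(cm["world_to_cam"])
    return cv2.projectPoints(np.array(P,float).reshape(-1,1,3),cv2.Rodrigues(T[:3,:3])[0],T[:3,3],K,np.array([cm["k1"],0,0,0.]))[0][:,0]
def save(name,fn,crop=None,s=1):
    im=get_image(name); cv2.imwrite('pics/raw_'+fn,im[:,:,::-1])
    if crop: im=im[crop[1]:crop[3],crop[0]:crop[2]]
    im=cv2.resize(im,None,fx=s,fy=s,interpolation=cv2.INTER_CUBIC); cv2.imwrite('pics/'+fn,im[:,:,::-1])
E
python3 - <<'E'
from h import *
save('top','top.png',s=1.56); save('scene','scene.png',s=1.56)
s=readout.state(); print(s)
for n in('top','scene'): print(camera_model(n))
print(ctrl.grip_point_offset)
E
```

```text
{'time': 0.1, 'joint_positions': array([-71.55780164,  26.89356235,  -2.78624484,  87.8691206 ,
         1.38268907,  65.37360361,  -4.71503817]), 'joint_vel': array([ 0.08918258, -0.02615674, -0.05055461, -0.14574212,  0.0692031 ,
       -0.03426677, -0.03424723]), 'effort': array([ 4.88029873e-04, -5.11515534e+01, -4.71374171e-02, -2.38390553e+01,
        1.07589585e-02,  4.37831812e-03, -1.88460047e-05]), 'tool_pos': array([0.23174094, 0.63340154, 0.23033958]), 'tcp_rot': array([-1.79897440e+02,  4.39623653e-03,  1.59906588e+02]), 'contact_force': array([ 0.5579297 , -0.62540088, -0.09612272]), 'wrist_torque': array([ 0.04212526, -0.02138319, -0.01314835]), 'finger_force': 0.0, 'finger_gap': 0.08519656036122329}
{'camera_matrix': array([[438.94950207,   0.        , 254.3417749 ],
       [  0.        , 438.94950207, 190.7129042 ],
       [  0.        ,   0.        ,   1.        ]]), 'k1': 0.0034561836076990693, 'world_to_cam': array([[ 0.00586092, -0.99980208, -0.01901165,  0.01137204],
       [-0.99382647, -0.00371739, -0.11088344,  0.56553575],
       [ 0.11079082,  0.01954416, -0.99365156,  1.17389398],
       [ 0.        ,  0.        ,  0.        ,  1.        ]])}
{'camera_matrix': array([[368.22035372,   0.        , 259.31484402],
       [  0.        , 368.22035372, 197.6238325 ],
       [  0.        ,   0.        ,   1.        ]]), 'k1': -0.1094367385767357, 'world_to_cam': array([[ 0.23738409,  0.97132097, -0.01357825, -0.14459656],
       [ 0.83795583, -0.21182144, -0.50295298, -0.46266231],
       [-0.49140494,  0.10801506, -0.86420711,  1.47827062],
       [ 0.        ,  0.        ,  0.        ,  1.        ]])}
0.0187
```

View pics/top.png

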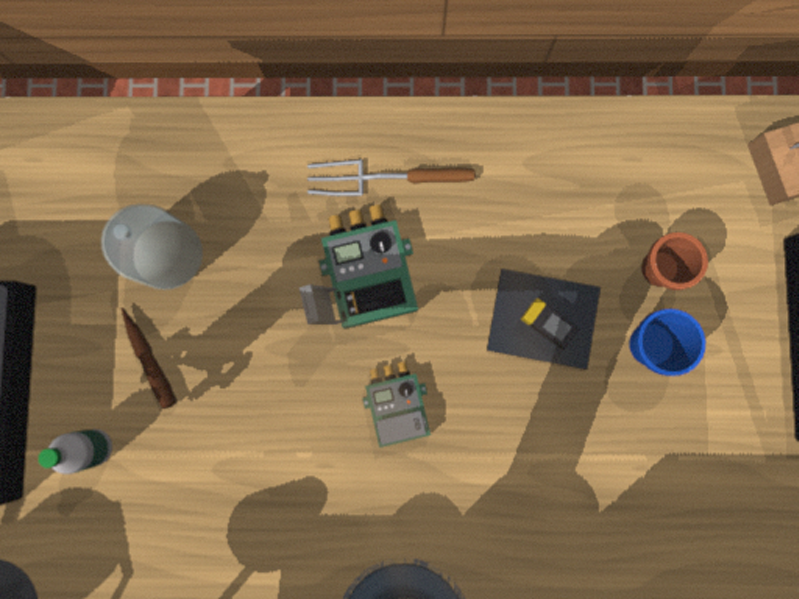

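View pics/scene.png

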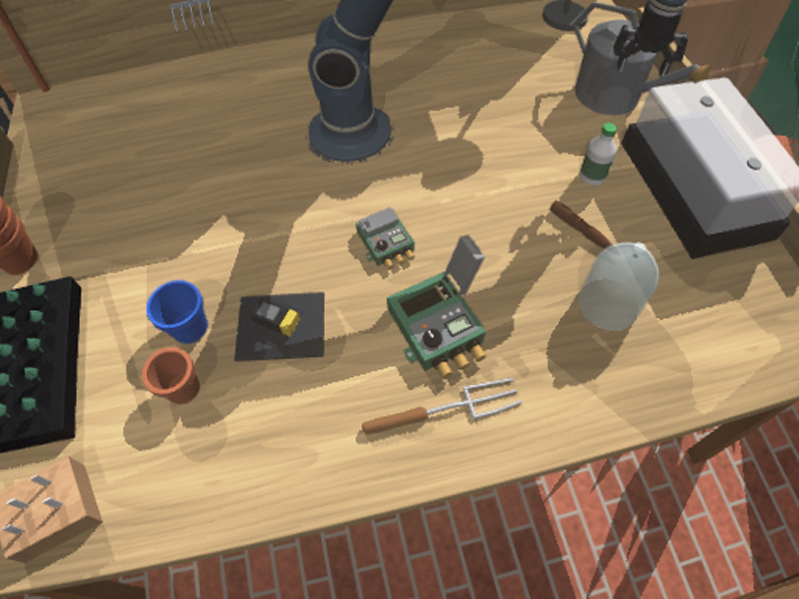

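The top view (zoomed pixels) shows the large controller at (367,265), its bay at (378,296), and its cover standing open at (318,303). The small controller at (397,408) is a decoy with its cover shut. The battery is at (547,322) on the tile, yellow end at (534,310). The only other block-like things are a wooden block at (780,160) and a bottle at (80,455). I choose the large controller and the dark block with the yellow end, and check both in an enlarged crop.

```bash
python3 - <<'E'
import cv2,numpy as np
im=cv2.imread('pics/raw_top.png'); sc=cv2.imread('pics/raw_scene.png')
def c(i,x,y,w,h,s): return cv2.resize(i[y:y+h,x:x+w],(int(w*s),int(h*s)),interpolation=cv2.INTER_CUBIC)
a=c(im,190,130,80,84,5); b=c(im,315,170,72,70,5)   # 400x420, 360x350
b=cv2.copyMakeBorder(b,0,70,0,0,cv2.BORDER_CONSTANT)
cv2.imwrite('pics/crop1.png',np.hstack([a,b]))
E
```

```text
(no output)
```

View pics/crop1.png

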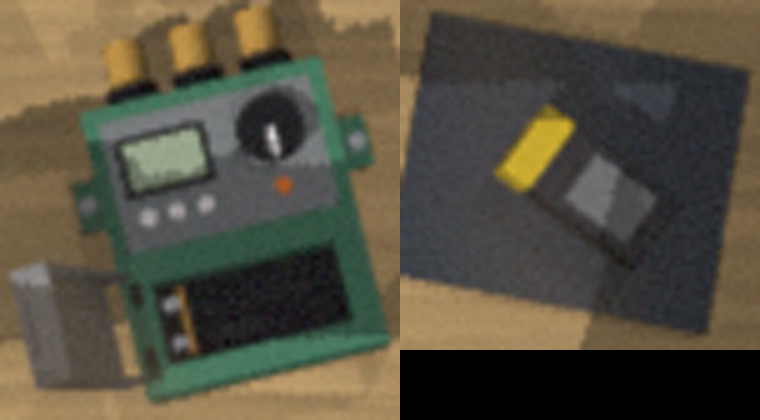

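```bash
cat >> h.py <<'E'
def delta(target_pos,target_rpy):
    s=readout.state(); A=R.from_euler('xyz',s['tcp_rot'],degrees=True); B=R.from_euler('xyz',target_rpy,degrees=True)
    return A.inv().apply(np.array(target_pos)-s['tool_pos']),(A.inv()*B).as_rotvec()
E
python3 - <<'E'
from h import *
from scipy.optimize import least_squares
px={(74,-124):(80,113),(-62,-124):(318,57),(-62,38):(388,340)}
obs=np.array([[190+a/5,130+b/5] for a,b in px.values()]); P=np.array([[x,y,46] for x,y in px])/1e3
def f(q):
    r=R.from_euler('z',q[2]); return (proj('top',r.apply(P)+[q[0],q[1],0])-obs).ravel()
r=least_squares(f,[.6,.05,1.4]); print('ctrl',r.x,np.degrees(r.x[2]),r.fun)
c=[(552,103),(577,125),(525,192),(496,178),(680,190),(630,262)]
for a,b in c: print(at('top',315+(a-400)/5,170+b/5,.042))
s=readout.state()
T=np.array(camera_model('wrist')['world_to_cam']); A=R.from_euler('xyz',s['tcp_rot'],degrees=True).as_matrix()
o=-T[:3,:3].T@T[:3,3]; print('cam in tool',A.T@(o-s['tool_pos'])); print('cam axes in tool(cols)',A.T@T[:3,:3].T); print(camera_model('wrist')['camera_matrix'][0])
for p in ([.55,-.2],[.6,.05]): print(at('top',315+190/5,170+37,.042))
E
```

```text
ctrl [0.56572416 0.0467672  1.81062537] 103.74119169632635 [-0.34348053  0.01756935  0.23674998 -0.25581219  0.10407602  0.22673254]
[ 0.56554244 -0.23303631  0.042     ]
[ 0.55360441 -0.24631436  0.042     ]
[ 0.51713037 -0.21769112  0.042     ]
[ 0.52463908 -0.2021962   0.042     ]
[ 0.51859178 -0.30096534  0.042     ]
[ 0.47969515 -0.27331938  0.042     ]
cam in tool [ 0.0739442  -0.0007084  -0.14175142]
cam axes in tool(cols) [[ 3.14210121e-05 -9.59455717e-01 -2.81859409e-01]
 [ 9.99999641e-01  2.68912814e-04 -8.03907651e-04]
 [ 8.47109398e-04 -2.81859283e-01  9.59455381e-01]]
[313.45820783   0.         250.2612844 ]
[ 0.5210755 -0.2527044  0.042    ]
[ 0.5210755 -0.2527044  0.042    ]
```

{"name": "play_rows", "arguments": {
  "deltas": [
    [0.0854, [-0.0367, -0.0312, 0.002], [0, 0, 0]],
    [0.0854, [-0.0367, -0.0312, 0.002], [0, 0, 0]],
    [0.0854, [-0.0367, -0.0312, 0.002], [0, 0, 0]],
    [0.0854, [-0.0367, -0.0312, 0.002], [0, 0, 0]],
    [0.0854, [-0.0367, -0.0312, 0.002], [0, 0, 0]],
    [0.0854, [-0.0367, -0.0312, 0.002], [0, 0, 0]],
    [0.0854, [-0.0367, -0.0312, 0.002], [0, 0, 0]],
    [0.0854, [-0.0367, -0.0312, 0.002], [0, 0, 0]],
    [0.0854, [-0.0367, -0.0312, 0.002], [0, 0, 0]],
    [0.0854, [-0.0367, -0.0312, 0.002], [0, 0, 0]],
    [0.0854, [-0.0367, -0.0312, 0.002], [0, 0, 0]],
    [0.0854, [-0.0367, -0.0312, 0.002], [0, 0, 0]],
    [0.0854, [-0.0367, -0.0312, 0.002], [0, 0, 0]],
    [0.0854, [-0.0367, -0.0312, 0.002], [0, 0, 0]],
    [0.0854, [0, 0, 0], [0, 0, 0.163]],
    [0.0854, [0, 0, 0], [0, 0, 0.163]],
    [0.0854, [0, 0, 0], [0, 0, 0.163]],
    [0.0854, [0, 0, 0], [0, 0, 0.163]],
    [0.0854, [0, 0, 0], [0, 0, 0.163]],
    [0.0854, [0, 0, 0], [0, 0, 0.163]]
  ]
}}

```text
time: 2.6
tool_pos: [0.564, 0.0472, 0.2029]
tcp_rot: [-180.0, -0.0, 103.6]
contact_force: [0.2, 0.4, -0.3]
finger_gap: 0.0856
finger_force: 0.0
```

{"name": "play_rows", "arguments": {
  "deltas": [
    [0.0854, [0, 0, 0], [0, 0, 0]],
    [0.0854, [0, 0, 0], [0, 0, 0]]
  ]
}}

```text
time: 2.85
tool_pos: [0.5642, 0.0473, 0.2031]
tcp_rot: [-180.0, -0.0, 104.0]
contact_force: [0.0, 0.4, -0.4]
finger_gap: 0.0854
finger_force: 0.0
```

```bash
python3 - <<'E'
from h import *
import pickle
s=readout.state(); cm=camera_model('wrist'); save('wrist','w1.png',s=1.56)
pickle.dump((s,cm),open('w1.pkl','wb')); print(s['tool_pos'],s['tcp_rot'],s['joint_positions'])
E
```

```text
[0.56416342 0.04727433 0.20307844] [-1.79975230e+02 -7.76432290e-03  1.04008268e+02] [-28.35538532  19.0445527   24.43833225 105.94539626  -9.26968161
  56.9791666   13.98514346]
```

View pics/w1.png

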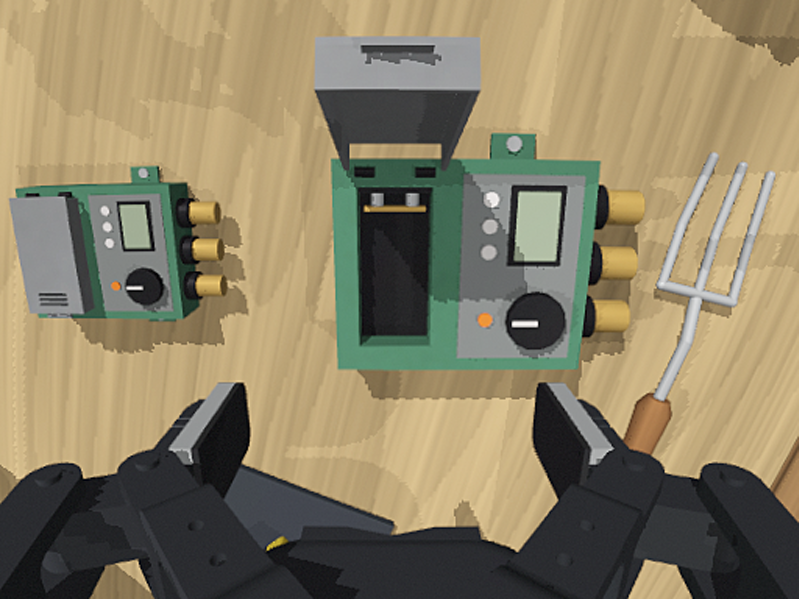

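```bash
python3 - <<'E'
import cv2
im=cv2.imread('pics/raw_w1.png')[98:243,208:392]
cv2.imwrite('pics/crop2.png',cv2.resize(im,None,fx=4,fy=4,interpolation=cv2.INTER_CUBIC))
E
```

```text
(no output)
```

View pics/crop2.png

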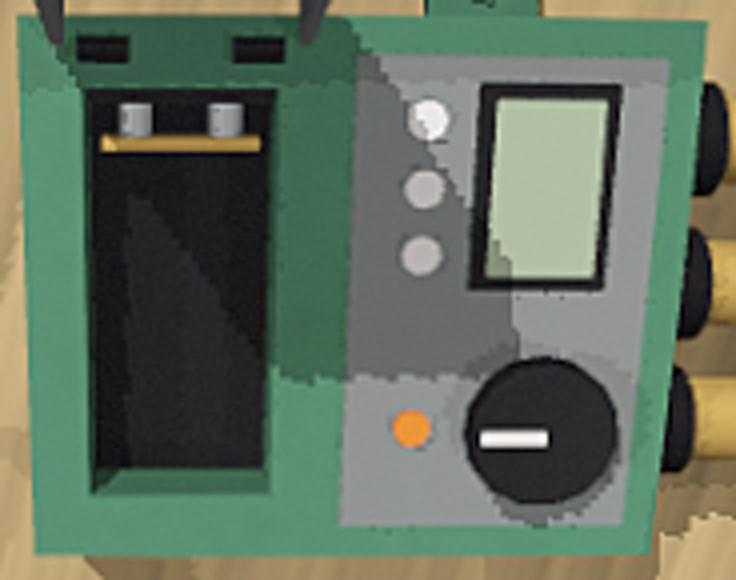

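The crop shows the case corners at (18,15), (708,21), (649,554) and (37,554). The bay rim corners are at (84,89), (277,89), (270,493) and (91,493). I'll fit the controller pose to these.

```bash
python3 - <<'E'
from h import *
import pickle
from scipy.optimize import least_squares
s,cm=pickle.load(open('w1.pkl','rb'))
px={(74,38):(18,15),(74,-124):(708,21),(-62,-124):(649,554),(-62,38):(37,554),(57,23):(84,89),(57,-23):(277,89),(-45.7,-23):(270,493),(-45.7,23):(91,493)}
obs=np.array([[208+(a+.5)/4-.5,98+(b+.5)/4-.5] for a,b in px.values()]); P=np.array([[x,y,46] for x,y in px])/1e3
def f(q): return (proj('wrist',R.from_euler('z',q[2]).apply(P)+[q[0],q[1],q[3]],cm)-obs).ravel()
r=least_squares(f,[.565,.047,1.81,0]); print(r.x,np.degrees(r.x[2])); print(r.fun.reshape(-1,2).round(2))
r3=least_squares(lambda q:f([*q,0]),[.565,.047,1.81]); print('z fixed',r3.x,np.degrees(r3.x[2])); print(r3.fun.reshape(-1,2).round(2))
# cover: free edge outer corners at picture (315,40?) 
q=r3.x
for th in (1.75,1.8,1.85,1.9,1.95,2.0):
  c,s_=np.cos(th),np.sin(th)
  # shut offset (-116,+20): rotate -x up: (-1,0)->(-c,s); (0,1)->(s,c)
  pts=[[66+(-116*c+20*s_),y,47+116*s_+20*c] for y in(30,-30)]+[[66-116*c,y,47+116*s_] for y in(30,-30)]
  print(th,(proj('wrist',R.from_euler('z',q[2]).apply(np.array(pts)/1e3)+[q[0],q[1],0],cm)*1.56).round(0).tolist())
E
```

```text
[ 0.56454466  0.045965    1.81505233 -0.00280584] 103.99483797905056
[[ 0.17 -0.12]
 [-0.33 -0.14]
 [-0.21 -0.53]
 [-0.38 -0.18]
 [ 0.05 -0.15]
 [ 0.57 -0.11]
 [-0.06  0.65]
 [ 0.12  0.61]]
z fixed [0.56423278 0.04639814 1.81484216] 103.98279602012731
[[-0.41 -0.68]
 [ 0.74 -0.64]
 [ 0.59  0.16]
 [-0.88  0.49]
 [-0.37 -0.53]
 [ 0.63 -0.48]
 [-0.05  1.22]
 [-0.26  1.17]]
1.75 [[313.0, 64.0], [481.0, 64.0], [313.0, 120.0], [481.0, 120.0]]
1.8 [[313.0, 49.0], [480.0, 49.0], [313.0, 104.0], [481.0, 104.0]]
1.85 [[314.0, 35.0], [480.0, 35.0], [313.0, 88.0], [480.0, 88.0]]
1.9 [[314.0, 21.0], [479.0, 22.0], [313.0, 73.0], [480.0, 73.0]]
1.95 [[315.0, 9.0], [478.0, 9.0], [314.0, 58.0], [480.0, 58.0]]
2.0 [[316.0, -2.0], [477.0, -2.0], [314.0, 44.0], [479.0, 44.0]]
```

Controller found: origin (0.5645, 0.0461), yaw 104.0°, cover about 1.85 rad. Next I move over the battery.

{"name": "play_rows", "arguments": {
  "deltas": [
    [0.0854, [-0.035, -0.0141, 0.004], [0, 0, 0]],
    [0.0854, [-0.035, -0.0141, 0.004], [0, 0, 0]],
    [0.0854, [-0.035, -0.0141, 0.004], [0, 0, 0]],
    [0.0854, [-0.035, -0.0141, 0.004], [0, 0, 0]],
    [0.0854, [-0.035, -0.0141, 0.004], [0, 0, 0]],
    [0.0854, [-0.035, -0.0141, 0.004], [0, 0, 0]],
    [0.0854, [-0.035, -0.0141, 0.004], [0, 0, 0]],
    [0.0854, [-0.035, -0.0141, 0.004], [0, 0, 0]],
    [0.0854, [0, 0, 0], [0, 0, 0.14]],
    [0.0854, [0, 0, 0], [0, 0, 0.14]],
    [0.0854, [0, 0, 0], [0, 0, 0.14]],
    [0.0854, [0, 0, 0], [0, 0, 0.14]],
    [0.0854, [0, 0, 0], [0, 0, 0.14]],
    [0.0854, [0, 0, 0], [0, 0, 0.14]],
    [0.0854, [0, 0, 0], [0, 0, 0]],
    [0.0854, [0, 0, 0], [0, 0, 0]]
  ]
}}

```text
time: 4.9
tool_pos: [0.5219, -0.2517, 0.1712]
tcp_rot: [-180.0, -0.0, 55.9]
contact_force: [0.4, 0.7, 0.3]
finger_gap: 0.0854
finger_force: 0.0
```

```bash
python3 - <<'E'
from h import *
import pickle
s=readout.state(); cm=camera_model('wrist'); save('wrist','w2.png')
pickle.dump((s,cm),open('w2.pkl','wb')); print(s['tool_pos'],s['tcp_rot'])
x,y=proj('wrist',[[.522,-.252,.03]],cm)[0]; print(x,y)
x0,y0=int(max(0,x-90)),int(max(0,y-70)); print(x0,y0)
im=cv2.imread('pics/raw_w2.png')[y0:y0+140,x0:x0+180]
im=np.clip(im.astype(float)*1.8,0,255).astype(np.uint8)
cv2.imwrite('pics/crop3.png',cv2.resize(im,None,fx=4,fy=4,interpolation=cv2.INTER_CUBIC))
E
```

```text
[ 0.52193789 -0.25165614  0.17122343] [-1.79991255e+02 -1.07893118e-02  5.58867299e+01]
252.72688193195756 179.94361436055198
162 109
```

View pics/crop3.png

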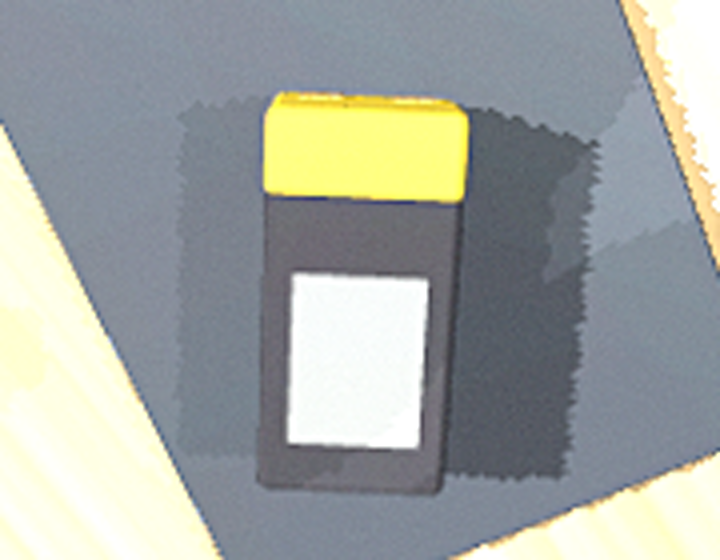

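The block's top-face corners read at (264,103), (469,107), (443,495) and (257,488), with the yellow end pointing along tool +x.

```bash
python3 - <<'E'
from h import *
import pickle
from scipy.optimize import least_squares
s,cm=pickle.load(open('w2.pkl','rb'))
px={(45,22):(264,103),(45,-22):(469,107),(-45,-22):(443,495),(-45,22):(257,488)}
obs=np.array([[162+(a+.5)/4-.5,109+(b+.5)/4-.5] for a,b in px.values()]); P=np.array([[x,y,0] for x,y in px])/1e3
def f(q): return (proj('wrist',R.from_euler('z',q[2]).apply(P)+[q[0],q[1],q[3]],cm)-obs).ravel()
for r in (least_squares(f,[.52,-.25,1,.042]),least_squares(lambda q:f([*q,.042]),[.52,-.25,1])):
  print(r.x,np.degrees(r.x[2])); print(r.fun.reshape(-1,2).round(2).tolist())
E
```

```text
[ 0.51950881 -0.25299693  0.93737685  0.04096006] 53.70773722576444
[[-0.03, -0.49], [-0.2, 0.49], [0.24, -0.05], [0.0, 0.04]]
[ 0.51964583 -0.25279016  0.93738509] 53.7082095016901
[[-0.12, -0.65], [-0.09, 0.33], [0.32, 0.16], [-0.09, 0.24]]
```

{"name": "play_rows", "arguments": {
  "deltas": [
    [0.0854, [0, 0, 0], [0, 0, 0.038]],
    [0.0854, [0, 0, 0], [0, 0.131, 0]],
    [0.0854, [0, 0, 0], [0, 0.131, 0]],
    [0.0854, [-0.0065, -0.0002, 0.023], [0, 0, 0]],
    [0.0854, [-0.0065, -0.0002, 0.023], [0, 0, 0]],
    [0.0854, [-0.0065, -0.0002, 0.023], [0, 0, 0]],
    [0.0854, [-0.0065, -0.0002, 0.023], [0, 0, 0]],
    [0.0854, [-0.0065, -0.0002, 0.023], [0, 0, 0]],
    [0.0854, [-0.0034, -0.0001, 0.0115], [0, 0, 0]],
    [0.0854, [-0.0034, -0.0001, 0.0112], [0, 0, 0]],
    [0.0854, [0, 0, 0], [0, 0, 0]],
    [0.0854, [0, 0, 0], [0, 0, 0]]
  ]
}}

```text
time: 6.45
tool_pos: [0.52, -0.2532, 0.0287]
tcp_rot: [179.9, -15.0, 53.6]
contact_force: [-0.6, 0.7, 0.6]
finger_gap: 0.0855
finger_force: 0.0
```

```bash
python3 - <<'E'
from h import *
s=readout.state(); print(s['tool_pos'],s['tcp_rot'],s['contact_force'])
t=R.from_euler('z',53.708,degrees=True)*R.from_euler('x',180,degrees=True)*R.from_euler('y',15,degrees=True)
print(delta([.5196,-.2528,.028],t.as_euler('xyz',degrees=True)))
E
```

```text
[ 0.52001768 -0.2531519   0.02867248] [179.93609734 -15.02492984  53.57202621] [-0.56186019  0.65875257  0.56628529]
(array([-0.00014042, -0.00054576,  0.00065799]), array([ 0.00173004, -0.00043383, -0.00229243]))
```

{"name": "play_rows", "arguments": {
  "deltas": [
    [0.0854, [0, -0.0005, 0.0006], [0, 0, -0.002]],
    [0.03, [0, 0, 0], [0, 0, 0]],
    [0.03, [0, 0, 0], [0, 0, 0]],
    [0.03, [0, 0, 0], [0, 0, 0]],
    [0.03, [0, 0, 0], [0, 0, 0]],
    [0.03, [0, 0, 0], [0, 0, 0]],
    [0.03, [0, 0, 0], [0, 0, 0]]
  ]
}}

```text
time: 7.32
tool_pos: [0.5197, -0.2531, 0.0281]
tcp_rot: [179.9, -15.0, 53.7]
contact_force: [-0.7, -0.3, 5.5]
finger_gap: 0.0423
finger_force: 63.0
```

```bash
python3 - <<'E'
from h import *
s=readout.state(); print(s['tool_pos'],s['tcp_rot'],s['contact_force'],s['wrist_torque'],s['finger_gap'],s['finger_force'])
E
```

```text
[ 0.5196659  -0.25305063  0.02811223] [179.8914604  -15.02071555  53.66979837] [-0.70891071 -0.31559321  5.4614484 ] [-0.13001151  0.1485705  -0.03679135] 0.04227060411253087 62.95835494995117
```

{"name": "play_rows", "arguments": {
  "deltas": [
    [0.03, [0.002, 0, -0.0075], [0, 0, 0]],
    [0.03, [0.0078, 0, -0.029], [0, 0, 0]],
    [0.03, [0.0078, 0, -0.029], [0, 0, 0]],
    [0.03, [0.0078, 0, -0.029], [0, 0, 0]],
    [0.03, [0, 0, 0], [0, -0.14, 0]],
    [0.03, [0, 0, 0], [0, -0.14, 0]],
    [0.03, [0, 0, 0], [0, 0, -0.176]],
    [0.03, [0, 0, 0], [0, 0, -0.176]],
    [0.03, [0, 0, 0], [0, 0, -0.176]],
    [0.03, [0, 0, 0], [0, 0, -0.176]],
    [0.03, [0, 0, 0], [0, 0, -0.174]],
    [0.03, [0, 0, 0], [0, 0, 0]],
    [0.03, [0, 0, 0], [0, 0, 0]]
  ]
}}

```text
time: 8.95
tool_pos: [0.5189, -0.2521, 0.1251]
tcp_rot: [-179.2, 0.7, 103.8]
contact_force: [-1.3, 0.1, -2.4]
finger_gap: 0.0423
finger_force: 62.1
```

```bash
cat >> h.py <<'E'
C0=np.array([.5645,.0461,0]); CY=np.radians(103.99)
G=dict(tx=-.2,tz=3.1,a=15.)   # TCP in block frame (mm), tool tilt relative to block (deg)
def goal(lfx,lfz,th,y=0):
    """tool pose for block with front lower corner (mm, ctrl frame) and nose-down tilt th"""
    t=np.radians(th); X=np.array([np.cos(t),0,-np.sin(t)]); Z=np.array([np.sin(t),0,np.cos(t)])
    c=np.array([lfx,y,lfz])-45*X+17*Z; p=(c+G['tx']*X+G['tz']*Z)/1e3
    rc=R.from_euler('z',CY); rot=rc*R.from_euler('x',180,degrees=True)*R.from_euler('y',G['a']-th,degrees=True)
    return C0+rc.apply(p),rot
def to(lfx,lfz,th,y=0):
    p,r=goal(lfx,lfz,th,y); d=delta(p,r.as_euler('xyz',degrees=True)); return np.round(d[0]*1e3,2),np.round(d[1],4)
def block():
    """present block in ctrl frame: centre, lf corner, rear lower corner, tilt"""
    s=readout.state(); rc=R.from_euler('z',CY); rot=R.from_euler('xyz',s['tcp_rot'],degrees=True)
    rb=rc.inv()*rot*R.from_euler('y',-G['a'],degrees=True)*R.from_euler('x',180,degrees=True)
    p=rc.inv().apply(s['tool_pos']-C0)*1e3; c=p-rb.apply([G['tx'],0,G['tz']])
    f=rc.inv().apply(s['contact_force'])
    print('t',round(s['time'],2),'c',c.round(1),'lf',(c+rb.apply([45,0,-17])).round(1),'rear',(c+rb.apply([-45,0,-17])).round(1),'rpy',rb.as_euler('xyz',degrees=True).round(2),'F',f.round(1),'M',rc.inv().apply(s['wrist_torque']).round(2),'gap',round(s['finger_gap'],4),round(s['finger_force'],1))
E
python3 - <<'E'
from h import *
block(); print(to(36.5,80,16)); s=readout.state(); print(s['tool_pos'],s['tcp_rot'],s['joint_positions'])
save('scene','s2.png',crop=(130,160,330,290),s=4)
cm=camera_model('wrist'); save('wrist','w3.png',s=1.56)
E
```

```text
t 8.95 c [-279.   116.4  122. ] lf [-240.3  116.7   93.5] rear [-326.9  116.6  117.8] rpy [ 0.85 15.65  0.07] F [ 0.4  1.2 -2.4] M [ 0.01 -0.01 -0.01] gap 0.0423 62.1
(array([277.4 , 115.75,   8.51]), array([-0.0143, -0.0061, -0.0026]))
[ 0.51888714 -0.25213987  0.12508696] [-179.18381225    0.65017364  103.8357789 ] [  0.44547606  26.14109219  27.37189572 108.69060277 -14.22586828
  48.87122428  48.71509886]
```

View pics/s2.png

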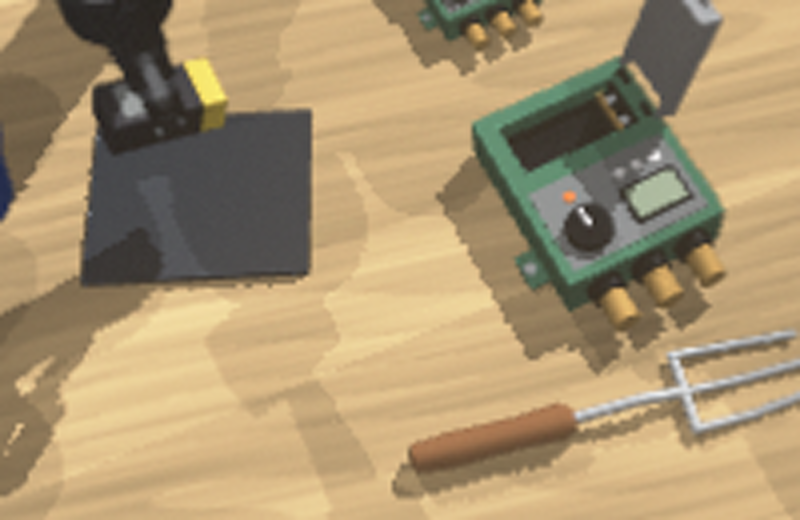

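The block is held firmly with the yellow end forward and slightly down. I carry it over the bay.

{"name": "play_rows", "arguments": {
  "deltas": [
    [0.03, [0.0345, 0.0145, 0], [-0.0143, -0.006, -0.0026]],
    [0.03, [0.0345, 0.0145, 0], [0, 0, 0]],
    [0.03, [0.0345, 0.0145, 0], [0, 0, 0]],
    [0.03, [0.0345, 0.0145, 0], [0, 0, 0]],
    [0.03, [0.0345, 0.0145, 0], [0, 0, 0]],
    [0.03, [0.0345, 0.0145, 0], [0, 0, 0]],
    [0.03, [0.0345, 0.0145, 0], [0, 0, 0]],
    [0.03, [0.0345, 0.0145, 0], [0, 0, 0]],
    [0.03, [0, 0, 0], [0, 0, 0]],
    [0.03, [0, 0, 0], [0, 0, 0]],
    [0.03, [0, 0, 0], [0, 0, 0]]
  ]
}}

```text
time: 10.42
tool_pos: [0.5643, 0.0421, 0.1206]
tcp_rot: [180.0, 1.1, 104.0]
contact_force: [0.7, -1.5, -2.8]
finger_gap: 0.0422
finger_force: 62.1
```

```bash
python3 - <<'E'
from h import *
import pickle
block(); print(to(36.5,60,16)); print(to(36.5,60,16,0))
s=readout.state();cm=camera_model('wrist'); save('wrist','w4.png'); pickle.dump((s,cm),open('w4.pkl','wb'))
im=cv2.imread('pics/raw_w4.png')[95:245,170:345]
cv2.imwrite('pics/crop4.png',cv2.resize(im,None,fx=4,fy=4,interpolation=cv2.INTER_CUBIC))
E
```

```text
t 10.43 c [ -4.5   1.1 117.5] lf [34.   1.1 88.8] rear [-52.5   1.1 113.6] rpy [-3.000e-02  1.606e+01 -1.000e-02] F [-1.6 -0.3 -2.8] M [-0.02 -0.01 -0.03] gap 0.0422 62.1
(array([ 2.97,  1.12, 28.74]), array([0.0005, 0.001 , 0.    ]))
(array([ 2.97,  1.12, 28.74]), array([0.0005, 0.001 , 0.    ]))
```

View pics/crop4.png

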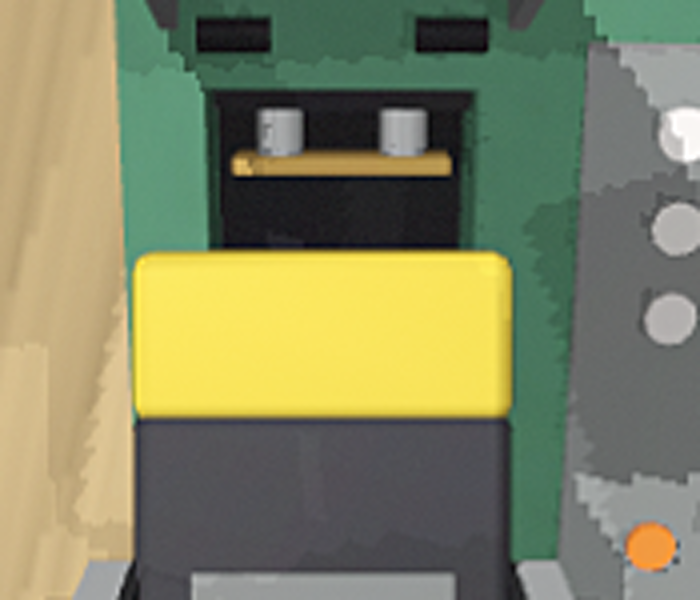

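The block's yellow top edge spans x 134–512 at y≈262. The bay rim's far corners are at (205,90) and (476,90). I'll check the lateral alignment.

```bash
python3 - <<'E'
from h import *
import pickle
s,cm=pickle.load(open('w4.pkl','rb')); rc=R.from_euler('z',CY)
un=lambda a,b:(170+(a+.5)/4-.5,95+(b+.5)/4-.5)
L=lambda p:(rc.inv().apply(p-C0)*1e3).round(2)
for a,b in((205,90),(476,90)): print('rim',L(at('wrist',*un(a,b),.046,cm)))
# block front upper edge: lf + 34*(sin,cos)
z=(88.8+34*np.cos(np.radians(16.06)))/1e3
for a,b in((134,262),(513,262)): print('front top',L(at('wrist',*un(a,b),z,cm)))
# boundary yellow/dark
z2=z+20*np.sin(np.radians(16))/1e3
for a,b in((136,418),(511,418)): print('band',L(at('wrist',*un(a,b),z2,cm)))
E
```

```text
rim [56.98 23.23 46.  ]
rim [ 57.02 -22.29  46.  ]
front top [ 42.92  24.77 121.47]
front top [ 42.94 -18.14 121.47]
band [ 26.15  24.48 126.99]
band [ 26.16 -17.87 126.99]
```

```bash
python3 - <<'E'
from h import *
import pickle
for n in('w1','w2','w4'):
    s,cm=pickle.load(open(n+'.pkl','rb')); T=cm['world_to_cam']; A=R.from_euler('xyz',s['tcp_rot'],degrees=True).as_matrix()
    print(n,s['time'],(A.T@(-T[:3,:3].T@T[:3,3]-s['tool_pos'])*1e3).round(2)); print((A.T@T[:3,:3].T).round(4).tolist(), proj('wrist',[s['tool_pos']],cm), cm['camera_matrix'][:,2],cm['k1'])
block()
E
```

```text
w1 2.85 [  72.49   -2.07 -141.74]
[[0.0001, -0.9591, -0.283], [1.0, 0.0005, -0.0013], [0.0014, -0.283, 0.9591]] [[254.79052476 251.83933302]] [250.2612844  193.10591157   1.        ] -0.08614162147301661
w2 4.9 [  70.78   -1.78 -141.73]
[[0.0001, -0.9588, -0.284], [1.0, 0.0003, -0.0008], [0.0009, -0.284, 0.9588]] [[254.06813963 248.42834609]] [250.2612844  193.10591157   1.        ] -0.08614162147301661
w4 10.425 [  72.49   -2.08 -141.75]
[[0.0001, -0.9591, -0.283], [1.0, 0.0005, -0.0014], [0.0015, -0.283, 0.9591]] [[254.8234492  251.83263915]] [250.2612844  193.10591157   1.        ] -0.08614162147301661
t 10.47 c [ -4.5   1.1 117.6] lf [34.1  1.1 88.8] rear [-52.4   1.1 113.7] rpy [-3.000e-02  1.605e+01 -1.000e-02] F [-0.   0.3 -2.1] M [ 0.01 -0.05 -0.02] gap 0.0428 62.1
```

The camera calibration carries a constant world offset of about (-2.1, 0, 0) mm relative to the tool readings; the view of the gripped block confirms it. I correct for it and continue.

```bash
sed -i 's/C0=np.array(\[.5645,.0461,0\])/C0=np.array([.5666,.0460,0])/; s/tx=-.2,/tx=-1.4,/' h.py; python3 - <<'E'
from h import *
block(); print(to(36,52,16))
E
```

```text
t 10.47 c [ -2.7   3.1 117.2] lf [35.8  3.1 88.5] rear [-50.7   3.1 113.3] rpy [-3.000e-02  1.605e+01 -1.000e-02] F [-0.   0.3 -2.1] M [ 0.01 -0.05 -0.02] gap 0.0428 62.1
(array([ 0.81,  3.1 , 36.48]), array([0.0006, 0.0008, 0.    ]))
```

{"name": "play_rows", "arguments": {
  "deltas": [
    [0.03, [0.0003, 0.0031, 0.009], [0, 0, 0]],
    [0.03, [0.0003, 0, 0.009], [0, 0, 0]],
    [0.03, [0.0002, 0, 0.009], [0, 0, 0]],
    [0.03, [0, 0, 0.009], [0, 0, 0]],
    [0.03, [0, 0, 0], [0, 0, 0]],
    [0.03, [0, 0, 0], [0, 0, 0]]
  ]
}}

```text
time: 11.22
tool_pos: [0.5677, 0.0445, 0.0846]
tcp_rot: [179.9, 1.0, 104.1]
contact_force: [0.1, 0.0, -1.7]
finger_gap: 0.0422
finger_force: 62.1
```

```bash
python3 - <<'E'
from h import *
import pickle
block(); print(to(36,31,16))
s=readout.state();cm=camera_model('wrist'); save('wrist','w5.png'); pickle.dump((s,cm),open('w5.pkl','wb'))
im=cv2.imread('pics/raw_w5.png')[100:230,175:335]
cv2.imwrite('pics/crop5.png',cv2.resize(im,None,fx=4,fy=4,interpolation=cv2.INTER_CUBIC))
E
```

```text
t 11.22 c [-1.3 -0.7 81.3] lf [37.3 -0.6 52.5] rear [-49.2  -0.8  77.3] rpy [-0.06 16.03  0.12] F [-0.  -0.1 -1.7] M [-0.02 -0.01  0.  ] gap 0.0422 62.1
(array([-0.92, -0.71, 21.53]), array([0.0011, 0.0004, 0.0024]))
```

View pics/crop5.png

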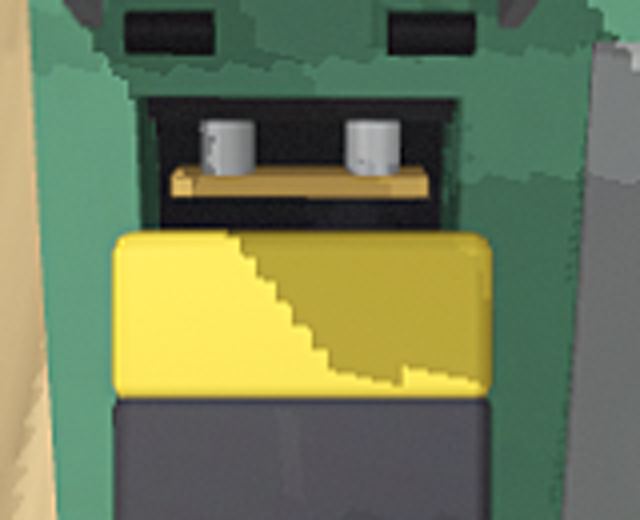

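Block centre is at x 303 and the bay and plate centre at x 300, so the block sits about 0.5 mm to one side, which agrees with the readout (-0.7). I correct that and lower gently.

{"name": "play_rows", "arguments": {
  "deltas": [
    [0.03, [-0.0009, -0.0006, 0.003], [0.001, 0, 0.0024]],
    [0.03, [0, 0, 0.0045], [0, 0, 0]],
    [0.03, [0, 0, 0.0045], [0, 0, 0]],
    [0.03, [0, 0, 0.0045], [0, 0, 0]],
    [0.03, [0, 0, 0.0025], [0, 0, 0]],
    [0.03, [0, 0, 0.0015], [0, 0, 0]],
    [0.03, [0, 0, 0], [0, 0, 0]],
    [0.03, [0, 0, 0], [0, 0, 0]]
  ]
}}

```text
time: 12.28
tool_pos: [0.5673, 0.0431, 0.0642]
tcp_rot: [180.0, 1.0, 104.0]
contact_force: [-0.3, -0.2, -2.0]
finger_gap: 0.042
finger_force: 62.1
```

```bash
python3 - <<'E'
from h import *
block(); print(to(36.5,28,16))
E
```

```text
t 12.28 c [-2.5  0.  60.8] lf [36.1  0.  32. ] rear [-50.4   0.   56.9] rpy [-0.   16.02  0.  ] F [-0.1  0.4 -2. ] M [ 0.02 -0.06 -0.02] gap 0.042 62.1
(array([0.47, 0.02, 4.04]), array([0.    , 0.0004, 0.    ]))
```

{"name": "play_rows", "arguments": {
  "deltas": [
    [0.03, [0, 0, 0.002], [0, 0, 0]],
    [0.03, [0, 0, 0.001], [0, 0, 0]],
    [0.03, [0, 0, 0.001], [0, 0, 0]],
    [0.03, [0, 0, 0], [0, 0, 0]]
  ]
}}

```text
time: 12.78
tool_pos: [0.5671, 0.0431, 0.0599]
tcp_rot: [-180.0, 1.0, 104.0]
contact_force: [0.8, -0.5, -1.8]
finger_gap: 0.0423
finger_force: 62.1
```

{"name": "play_rows", "arguments": {
  "deltas": [
    [0.03, [0, 0, 0.001], [0, 0, 0]],
    [0.03, [0, 0, 0], [0, 0, 0]]
  ]
}}

```text
time: 13.02
tool_pos: [0.5672, 0.043, 0.059]
tcp_rot: [-180.0, 1.0, 104.0]
contact_force: [-0.6, 0.4, -2.1]
finger_gap: 0.0424
finger_force: 62.1
```

```bash
python3 - <<'E'
from h import *
block()
E
```

```text
t 13.03 c [-2.5  0.2 55.6] lf [36.   0.2 26.9] rear [-50.5   0.2  51.7] rpy [2.000e-02 1.602e+01 1.000e-02] F [ 0.5  0.4 -2.1] M [-0.02 -0.01  0.01] gap 0.0424 62.1
```

Still free, as expected. I feel for the floor with 0.5 mm steps.

{"name": "play_rows", "arguments": {
  "deltas": [
    [0.03, [0, 0, 0.0007], [0, 0, 0]],
    [0.03, [0, 0, 0], [0, 0, 0]]
  ]
}}

```text
time: 13.28
tool_pos: [0.5672, 0.043, 0.0583]
tcp_rot: [-180.0, 1.0, 104.0]
contact_force: [0.7, -0.6, -1.4]
finger_gap: 0.0422
finger_force: 62.1
```

{"name": "play_rows", "arguments": {
  "deltas": [
    [0.03, [0, 0, 0.0005], [0, 0, 0]],
    [0.03, [0, 0, 0], [0, 0, 0]]
  ]
}}

```text
time: 13.52
tool_pos: [0.5673, 0.043, 0.0579]
tcp_rot: [-180.0, 1.0, 104.0]
contact_force: [1.0, 0.4, -2.3]
finger_gap: 0.0425
finger_force: 62.1
```

{"name": "play_rows", "arguments": {
  "deltas": [
    [0.03, [0, 0, 0.0005], [0, 0, 0]],
    [0.03, [0, 0, 0], [0, 0, 0]]
  ]
}}

```text
time: 13.78
tool_pos: [0.5673, 0.0429, 0.0576]
tcp_rot: [180.0, 1.0, 104.0]
contact_force: [-0.3, 0.5, 0.9]
finger_gap: 0.0426
finger_force: 62.4
```

{"name": "play_rows", "arguments": {
  "deltas": [
    [0.03, [0.0005, 0, -0.0009], [0, 0, 0]],
    [0.03, [0.001, 0, 0], [0, 0, 0]],
    [0.03, [0.001, 0, 0], [0, 0, 0]],
    [0.03, [0.001, 0, 0], [0, 0, 0]],
    [0.03, [0, 0, 0], [0, 0, 0]]
  ]
}}

```text
time: 14.4
tool_pos: [0.5664, 0.0461, 0.0582]
tcp_rot: [-180.0, 1.0, 104.0]
contact_force: [-1.0, -0.2, -2.6]
finger_gap: 0.0424
finger_force: 62.2
```

{"name": "play_rows", "arguments": {
  "deltas": [
    [0.03, [0.001, 0, 0], [0, 0, 0]],
    [0.03, [0, 0, 0], [0, 0, 0]]
  ]
}}

```text
time: 14.65
tool_pos: [0.5663, 0.0463, 0.0583]
tcp_rot: [180.0, 1.1, 104.0]
contact_force: [1.9, -4.2, -2.2]
finger_gap: 0.0427
finger_force: 62.3
```

```bash
sed -i 's/tz=3.1/tz=2.7/' h.py; python3 - <<'E'
from h import *
block()
E
```

```text
t 14.65 c [ 0.9  0.2 55.3] lf [39.5  0.2 26.5] rear [-47.    0.2  51.4] rpy [-0.   16.09 -0.04] F [-4.5 -0.8 -2.2] M [0.07 0.87 0.01] gap 0.0427 62.3
```

{"name": "play_rows", "arguments": {
  "deltas": [
    [0.03, [0.001, 0, 0], [0, 0, 0]],
    [0.03, [0.0005, 0, 0], [0, 0, 0]],
    [0.03, [0, 0, 0], [0, 0, 0]]
  ]
}}

```text
time: 15.02
tool_pos: [0.5662, 0.0468, 0.0584]
tcp_rot: [180.0, 1.2, 103.9]
contact_force: [1.1, -6.1, -2.4]
finger_gap: 0.0422
finger_force: 62.3
```

{"name": "play_rows", "arguments": {
  "deltas": [
    [0.03, [0.001, 0, 0], [0, 0, 0]],
    [0.03, [0.0005, 0, 0], [0, 0, 0]],
    [0.03, [0, 0, 0], [0, 0, 0]]
  ]
}}

```text
time: 15.4
tool_pos: [0.5659, 0.0477, 0.0584]
tcp_rot: [180.0, 1.2, 103.9]
contact_force: [1.3, -6.8, -1.0]
finger_gap: 0.042
finger_force: 62.3
```

```bash
python3 - <<'E'
from h import *
block()
E
```

```text
t 15.4 c [ 2.4  0.2 55.4] lf [40.9  0.2 26.6] rear [-45.5   0.3  51.7] rpy [-0.02 16.19 -0.09] F [-6.9  0.4 -1. ] M [ 0.22  1.64 -0.01] gap 0.042 62.3
```

{"name": "play_rows", "arguments": {
  "deltas": [
    [0.03, [0.001, 0, 0], [0, 0, 0]],
    [0.03, [0.001, 0, 0], [0, 0, 0]],
    [0.03, [0, 0, 0], [0, 0, 0]]
  ]
}}

```text
time: 15.78
tool_pos: [0.5656, 0.049, 0.0585]
tcp_rot: [180.0, 1.2, 103.9]
contact_force: [0.6, -8.4, -0.6]
finger_gap: 0.0425
finger_force: 62.3
```

{"name": "play_rows", "arguments": {
  "deltas": [
    [0.03, [0.001, 0, 0], [0, 0, 0]],
    [0.03, [0.001, 0, 0], [0, 0, 0]],
    [0.03, [0, 0, 0], [0, 0, 0]]
  ]
}}

```text
time: 16.15
tool_pos: [0.5653, 0.0503, 0.0585]
tcp_rot: [180.0, 1.3, 103.9]
contact_force: [1.6, -8.4, -1.2]
finger_gap: 0.0428
finger_force: 62.3
```

```bash
python3 - <<'E'
from h import *
block()
E
```

```text
t 16.15 c [ 5.1  0.2 55.6] lf [43.5  0.1 26.6] rear [-42.9   0.3  51.9] rpy [-0.04 16.28 -0.13] F [-8.6  0.5 -1.2] M [0.33 2.18 0.06] gap 0.0428 62.3
```

{"name": "play_rows", "arguments": {
  "deltas": [
    [0.03, [0.001, 0, 0], [0, 0, 0]],
    [0.03, [0.001, 0, 0], [0, 0, 0]],
    [0.03, [0, 0, 0], [0, 0, 0]]
  ]
}}

```text
time: 16.52
tool_pos: [0.5649, 0.0516, 0.0586]
tcp_rot: [180.0, 1.3, 103.8]
contact_force: [1.0, -10.5, 0.1]
finger_gap: 0.0425
finger_force: 62.4
```

```bash
python3 - <<'E'
from h import *
import pickle
block(); s=readout.state(); cm=camera_model('wrist'); save('wrist','w6.png'); pickle.dump((s,cm),open('w6.pkl','wb'))
f=get_image('scene'); cv2.imwrite('pics/raw_s6.png',f[:,:,::-1])
im=cv2.imread('pics/raw_w6.png')[110:250,175:335]
a=cv2.resize(im,None,fx=4,fy=4,interpolation=cv2.INTER_CUBIC)
cv2.imwrite('pics/crop6.png',a)
E
```

```text
t 16.52 c [ 6.4  0.2 55.6] lf [44.8  0.1 26.6] rear [-41.5   0.4  51.9] rpy [-0.05 16.33 -0.15] F [-10.4   1.5   0.1] M [0.32 2.44 0.03] gap 0.0425 62.4
```

View pics/crop6.png

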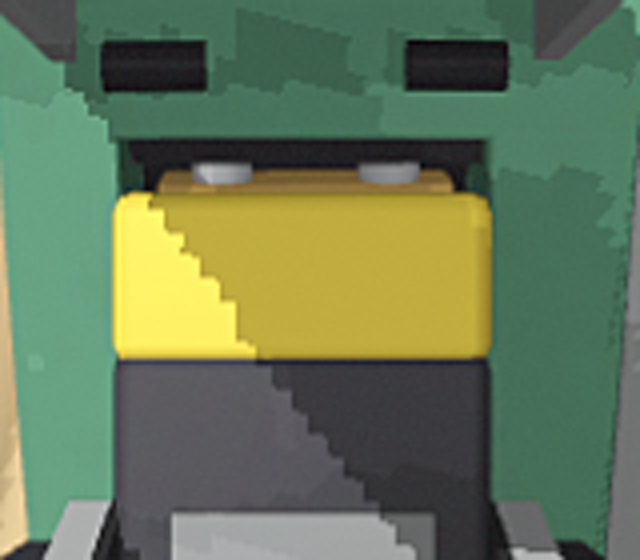

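The picture shows the nose in the bay and the plate pushed back (its gold edge at y≈180, behind the block's front edge at y≈195). The block is centred (x 113–491 against rim 117–488) and the rear end clears the end wall. Now I rock it down in steps, watching the force.

{"name": "play_rows", "arguments": {
  "deltas": [
    [0.03, [-0.001, 0, 0.0015], [0, 0.0375, 0]],
    [0.03, [-0.001, 0, 0.0015], [0, 0.0375, 0]],
    [0.03, [0, 0, 0], [0, 0, 0]],
    [0.03, [0, 0, 0], [0, 0, 0]]
  ]
}}

```text
time: 17.12
tool_pos: [0.5655, 0.0495, 0.0554]
tcp_rot: [179.9, -3.0, 103.8]
contact_force: [1.8, -10.1, 0.7]
finger_gap: 0.0426
finger_force: 62.4
```

```bash
python3 - <<'E'
from h import *
block()
E
```

```text
t 17.12 c [ 4.5  0.2 52.5] lf [44.9  0.1 26.5] rear [-43.1   0.3  45.2] rpy [-0.06 12.03 -0.18] F [-10.3   0.7   0.7] M [0.42 2.35 0.1 ] gap 0.0426 62.4
```

{"name": "play_rows", "arguments": {
  "deltas": [
    [0.03, [-0.0004, 0, 0.0014], [0, 0.035, 0]],
    [0.03, [-0.0005, 0, 0.0015], [0, 0.035, 0]],
    [0.03, [0, 0, 0], [0, 0, 0]],
    [0.03, [0, 0, 0], [0, 0, 0]]
  ]
}}

```text
time: 17.62
tool_pos: [0.5659, 0.0485, 0.0525]
tcp_rot: [179.9, -6.9, 103.8]
contact_force: [0.2, -9.9, 1.1]
finger_gap: 0.0423
finger_force: 62.7
```

```bash
python3 - <<'E'
from h import *
block()
E
```

```text
t 17.62 c [ 3.6  0.1 49.6] lf [45.7 -0.  26.5] rear [-43.4   0.2  39.1] rpy [-0.08  8.06 -0.18] F [-9.6  2.2  1.1] M [0.47 2.47 0.2 ] gap 0.0423 62.7
```

{"name": "play_rows", "arguments": {
  "deltas": [
    [0.03, [-0.0006, 0, 0.0014], [0, 0.035, 0]],
    [0.03, [-0.0006, 0, 0.0014], [0, 0.035, 0]],
    [0.03, [0, 0, 0], [0, 0, 0]],
    [0.03, [0, 0, 0], [0, 0, 0]]
  ]
}}

```text
time: 18.12
tool_pos: [0.5663, 0.0474, 0.0494]
tcp_rot: [179.9, -10.9, 103.8]
contact_force: [-0.3, -10.5, 1.4]
finger_gap: 0.0424
finger_force: 62.8
```

```bash
python3 - <<'E'
from h import *
block()
E
```

```text
t 18.12 c [ 2.7 -0.  46.6] lf [46.4 -0.2 26.5] rear [-43.4   0.1  32.9] rpy [-0.11  4.08 -0.2 ] F [-10.1   2.9   1.4] M [0.58 2.45 0.17] gap 0.0424 62.8
```

{"name": "play_rows", "arguments": {
  "deltas": [
    [0.03, [-0.0009, -0.0004, 0.0014], [0, 0.035, 0]],
    [0.03, [0, 0, 0], [0, 0, 0]]
  ]
}}

```text
time: 18.38
tool_pos: [0.5664, 0.0469, 0.0478]
tcp_rot: [179.9, -12.9, 103.8]
contact_force: [1.7, -10.0, 0.9]
finger_gap: 0.0426
finger_force: 62.8
```

{"name": "play_rows", "arguments": {
  "deltas": [
    [0.03, [-0.0005, 0, 0.0007], [0, 0.0175, 0]],
    [0.03, [-0.0005, 0, 0.0006], [0, 0.015, 0]],
    [0.03, [0, 0, 0], [0, 0, 0]],
    [0.03, [0, 0, 0], [0, 0, 0]]
  ]
}}

```text
time: 18.88
tool_pos: [0.5666, 0.0467, 0.0465]
tcp_rot: [179.8, -14.8, 103.9]
contact_force: [0.3, -10.1, 0.3]
finger_gap: 0.0423
finger_force: 63.2
```

```bash
python3 - <<'E'
from h import *
block()
E
```

```text
t 18.88 c [ 2.1 -0.1 43.8] lf [47.  -0.3 26.6] rear [-43.   -0.1  26.9] rpy [-0.16  0.21 -0.17] F [-9.9  2.1  0.3] M [0.46 2.36 0.19] gap 0.0423 63.2
```

{"name": "play_rows", "arguments": {
  "deltas": [
    [0.03, [-0.0006, 0, 0.0002], [0, 0, 0]],
    [0.03, [-0.0005, 0, 0.0002], [0, 0, 0]],
    [0.03, [0, 0, 0], [0, 0, 0]],
    [0.03, [0, 0, 0], [0, 0, 0]]
  ]
}}

```text
time: 19.38
tool_pos: [0.5666, 0.0466, 0.0463]
tcp_rot: [179.9, -14.9, 103.9]
contact_force: [-0.8, -9.7, 4.5]
finger_gap: 0.0424
finger_force: 64.7
```

```bash
python3 - <<'E'
from h import *
block()
E
```

```text
t 19.38 c [ 2.  -0.1 43.6] lf [47.  -0.3 26.5] rear [-43.   -0.   26.7] rpy [-0.14  0.13 -0.14] F [-9.2  3.1  4.5] M [0.68 1.93 0.25] gap 0.0424 64.7
```

{"name": "play_rows", "arguments": {
  "deltas": [
    [0.03, [-0.0007, 0, -0.0002], [0, 0, 0]],
    [0.03, [-0.0007, 0, -0.0002], [0, 0, 0]],
    [0.03, [-0.0007, 0, -0.0002], [0, 0, 0]],
    [0.03, [0, 0, 0], [0, 0, 0]]
  ]
}}

```text
time: 19.88
tool_pos: [0.5666, 0.0465, 0.0463]
tcp_rot: [179.9, -15.0, 103.9]
contact_force: [-1.2, -6.5, 3.5]
finger_gap: 0.0423
finger_force: 65.1
```

```bash
python3 - <<'E'
from h import *
block()
E
```

```text
t 19.88 c [ 1.9 -0.2 43.6] lf [46.9 -0.2 26.6] rear [-43.1  -0.1  26.6] rpy [-0.11 -0.02 -0.08] F [-6.   2.7  3.5] M [0.48 1.32 0.18] gap 0.0423 65.1
```

The block isn't moving back any more: the rear is against the end wall and the floor is felt. I release.

{"name": "play_rows", "arguments": {
  "deltas": [
    [0.03, [-0.001, -0.0003, -0.0003], [0, 0, 0]],
    [0.0854, [0, 0, 0], [0, 0, 0]],
    [0.0854, [0, 0, 0], [0, 0, 0]],
    [0.0854, [0, 0, 0], [0, 0, 0]],
    [0.0854, [0, 0, 0], [0, 0, 0]],
    [0.0854, [0, 0, 0], [0, 0, 0]],
    [0.0854, [0, 0, 0], [0, 0, 0]]
  ]
}}

```text
time: 20.75
tool_pos: [0.5654, 0.0473, 0.0454]
tcp_rot: [-180.0, -15.2, 104.0]
contact_force: [0.5, -0.1, -0.0]
finger_gap: 0.0857
finger_force: 0.0
```

```bash
python3 - <<'E'
from h import *
block(); s=readout.state(); print(s['tool_pos'],s['tcp_rot'])
E
```

```text
t 20.75 c [ 3.   0.8 42.7] lf [48.   0.8 25.9] rear [-42.    0.8  25.6] rpy [ 0.01 -0.17 -0.  ] F [-0.2 -0.4 -0. ] M [-0.02  0.31 -0.01] gap 0.0857 0.0
[0.56542235 0.04732332 0.04541645] [-179.9847827   -15.17062096  103.98523243]
```

{"name": "play_rows", "arguments": {
  "deltas": [
    [0.0854, [0, 0, -0.01], [0, 0, 0]],
    [0.0854, [0, 0, -0.03], [0, 0, 0]],
    [0.0854, [0, 0, -0.04], [0, 0, 0]],
    [0.0854, [0, 0, -0.05], [0, -0.13, 0]],
    [0.0, [0, 0, 0], [0, -0.135, 0]],
    [0.0, [0, 0, 0], [0, 0, 0]],
    [0.0, [0, 0, 0], [0, 0, 0]],
    [0.0, [0, 0, 0], [0, 0, 0]]
  ]
}}

```text
time: 21.75
tool_pos: [0.5734, 0.0125, 0.1703]
tcp_rot: [-179.9, -0.0, 103.8]
contact_force: [-0.2, 0.2, 0.5]
finger_gap: 0.0117
finger_force: 0.0
```

```bash
python3 - <<'E'
from h import *
from scipy.optimize import least_squares
s=readout.state(); print(s['tool_pos'],s['tcp_rot'],s['finger_gap'],s['time'])
cm=camera_model('wrist'); save('wrist','w7.png'); im=cv2.imread('pics/raw_w7.png')
hsv=cv2.cvtColor(im,cv2.COLOR_BGR2HSV)
m=cv2.inRange(hsv,(22,120,60),(32,255,255)); n,l,st,ce=cv2.connectedComponentsWithStats(m)
for i in range(1,n):
    if st[i,4]>200: print(st[i],ce[i].round(1))
rc=R.from_euler('z',CY); Cc=C0-[.00213,0,0]   # camera-frame offset
for z in(60,):
  print(proj('wrist',rc.apply(np.array([[45,22,z],[45,-22,z],[-45,-22,z],[-45,22,z],[45,22,z-14],[45,-22,z-14]])/1e3)+Cc,cm).round(1).tolist())
t=R.from_euler('z',CY)*R.from_euler('x',180,degrees=True)
print(delta(C0+rc.apply([-.038,0,.075]),t.as_euler('xyz',degrees=True)))
E
```

```text
[0.57338732 0.01251171 0.17025236] [-1.79899247e+02 -7.68961975e-03  1.03829561e+02] 0.01172317372937329 21.75
[ 225   92   56   25 1395] [252.4 104. ]
[[224.2, 91.9], [281.2, 91.8], [278.8, 202.7], [226.8, 202.8], [225.6, 92.4], [279.6, 92.3]]
(array([-0.00388938,  0.00159533,  0.09527744]), array([-1.63617114e-03, -1.13419493e-05, -2.81544237e-03]))
```

The image check puts the yellow end exactly where the home pose predicts (x 225–281, top at y 92). Next a light touch on the rear top with closed fingers checks that it is flat.

{"name": "play_rows", "arguments": {
  "deltas": [
    [0.0, [-0.0039, 0.0016, 0.03], [-0.0016, 0, -0.0028]],
    [0.0, [0, 0, 0.035], [0, 0, 0]],
    [0.0, [0, 0, 0.03], [0, 0, 0]],
    [0.0, [0, 0, 0.009], [0, 0, 0]],
    [0.0, [0, 0, 0.003], [0, 0, 0]],
    [0.0, [0, 0, 0], [0, 0, 0]]
  ]
}}

```text
time: 22.55
tool_pos: [0.5771, 0.0106, 0.0647]
tcp_rot: [179.8, 0.0, 104.1]
contact_force: [-0.1, -0.2, -0.9]
finger_gap: 0.0003
finger_force: 0.0
```

{"name": "play_rows", "arguments": {
  "deltas": [
    [0.0, [0, 0, 0.001], [0, 0, 0]],
    [0.0, [0, 0, 0.001], [0, 0, 0]],
    [0.0, [0, 0, 0], [0, 0, 0]]
  ]
}}

```text
time: 22.92
tool_pos: [0.5764, 0.011, 0.0622]
tcp_rot: [179.9, 0.0, 104.2]
contact_force: [-1.2, 1.2, 0.4]
finger_gap: -0.0
finger_force: 0.0
```

{"name": "play_rows", "arguments": {
  "deltas": [
    [0.0, [0, 0, 0.001], [0, 0, 0]],
    [0.0, [0, 0, 0.001], [0, 0, 0]],
    [0.0, [0, 0, 0], [0, 0, 0]]
  ]
}}

```text
time: 23.3
tool_pos: [0.5765, 0.0109, 0.0602]
tcp_rot: [179.9, 0.0, 104.1]
contact_force: [0.3, -0.5, 3.2]
finger_gap: -0.0002
finger_force: 1.5
```

{"name": "play_rows", "arguments": {
  "deltas": [
    [0.0, [0, 0, 0.001], [0, 0, 0]],
    [0.0, [0, 0, 0.001], [0, 0, 0]],
    [0.0, [0, 0, 0], [0, 0, 0]]
  ]
}}

```text
time: 23.68
tool_pos: [0.5765, 0.0109, 0.06]
tcp_rot: [179.9, -0.0, 104.1]
contact_force: [-5.6, 0.0, 17.1]
finger_gap: -0.0004
finger_force: 8.6
```

{"name": "play_rows", "arguments": {
  "deltas": [
    [0.0, [0, 0, -0.004], [0, 0, 0]],
    [0.0, [0, 0, -0.02], [0, 0, 0]],
    [0.0, [0, 0, -0.06], [0, 0, 0]],
    [0.0, [0, 0, -0.06], [0, 0, 0]],
    [0.0, [0, 0, -0.03], [0, 0, 0]],
    [0.0, [0, 0, 0], [0, 0, 0]]
  ]
}}

```text
time: 24.42
tool_pos: [0.5775, 0.0109, 0.2343]
tcp_rot: [179.6, 0.0, 104.2]
contact_force: [-0.4, 0.1, -0.8]
finger_gap: 0.0002
finger_force: 0.0
```

Solid at z = 60.0 mm: the block is home and flat. Now the cover. I'll work out an arc for the closed fingertips behind it.

```bash
python3 - <<'E'
from h import *
rc=R.from_euler('z',CY); t=(rc*R.from_euler('x',180,degrees=True)).as_euler('xyz',degrees=True)
print('behind',[x.round(4) for x in delta(C0+rc.apply([.150,0,.22]),t)])
a=at('top',155/1.56,250/1.56,.1); print('jar',a, rc.inv().apply(a-C0))
def tip(th,r=100): return np.array([66-r*np.cos(th)+20*np.sin(th)+11,47+r*np.sin(th)+20*np.cos(th)])
ths=[1.85,1.7,1.55,1.4,1.25,1.1,.95,.8,.65,.5,.4,.3,.2,.1,0]
P=np.array([tip(x) for x in ths]); print(P.round(1).tolist())
print(np.column_stack([np.diff(P[:,0]),-np.diff(P[:,1])]).round(1).tolist())
E
```

```text
behind [array([ 0.1867, -0.0016,  0.0142]), array([0.0068, 0.0007, 0.0029])]
jar [0.63680186 0.42030587 0.1       ] [ 0.3462317  -0.15860893  0.1       ]
[[123.8, 137.6], [109.7, 143.6], [94.9, 147.4], [79.7, 148.9], [64.4, 148.2], [49.5, 145.2], [35.1, 140.0], [21.7, 132.7], [9.5, 123.4], [-1.2, 112.5], [-7.3, 104.4], [-12.6, 95.7], [-17.0, 86.5], [-20.5, 76.9], [-23.0, 67.0]]
[[-14.1, -6.0], [-14.8, -3.8], [-15.2, -1.6], [-15.3, 0.7], [-15.0, 3.0], [-14.4, 5.2], [-13.4, 7.3], [-12.2, 9.2], [-10.7, 10.9], [-6.1, 8.1], [-5.3, 8.7], [-4.4, 9.2], [-3.5, 9.6], [-2.5, 9.9]]
```

{"name": "play_rows", "arguments": {
  "deltas": [
    [0.0, [0.037, 0, 0.003], [0.0068, 0, 0.0029]],
    [0.0, [0.0375, 0, 0.003], [0, 0, 0]],
    [0.0, [0.0375, 0, 0.003], [0, 0, 0]],
    [0.0, [0.0375, 0, 0.003], [0, 0, 0]],
    [0.0, [0.0375, 0, 0.002], [0, 0, 0]],
    [0.0, [0, 0, 0], [0, 0, 0]],
    [0.0, [0, 0, 0.03], [0, 0, 0]],
    [0.0, [0, 0, 0.03], [0, 0, 0]],
    [0.0, [0, 0, 0.022], [0, 0, 0]],
    [0.0, [0, 0, 0], [0, 0, 0]],
    [0.0, [0, 0, 0], [0, 0, 0]]
  ]
}}

```text
time: 25.8
tool_pos: [0.5307, 0.1916, 0.1361]
tcp_rot: [-179.7, 0.0, 103.9]
contact_force: [-0.8, 0.7, -0.3]
finger_gap: -0.0
finger_force: 0.0
```

```bash
python3 - <<'E'
from h import *
rc=R.from_euler('z',CY); s=readout.state(); print(rc.inv().apply(s['tool_pos']-C0)*1e3,s['tcp_rot'],s['contact_force'],s['time'])
E
```

```text
[149.94376836  -0.36329815 136.06154145] [-1.79706417e+02  3.77978421e-02  1.03937862e+02] [-0.79722829  0.72890707 -0.25305812] 25.8
```

Now sweep the cover over, first half.

{"name": "play_rows", "arguments": {
  "deltas": [
    [0.0, [-0.013, 0, 0], [0, 0, 0]],
    [0.0, [-0.013, 0, 0], [0, 0, 0]],
    [0.0, [-0.014, 0, -0.006], [0, 0, 0]],
    [0.0, [-0.015, 0, -0.004], [0, 0, 0]],
    [0.0, [-0.015, 0, -0.002], [0, 0, 0]],
    [0.0, [-0.015, 0, 0.001], [0, 0, 0]],
    [0.0, [-0.015, 0, 0.003], [0, 0, 0]],
    [0.0, [-0.0145, 0, 0.005], [0, 0, 0]],
    [0.0, [0, 0, 0], [0, 0, 0]]
  ]
}}

```text
time: 26.92
tool_pos: [0.5577, 0.079, 0.1381]
tcp_rot: [-179.6, 0.1, 103.8]
contact_force: [-0.2, 0.3, -0.7]
finger_gap: 0.0001
finger_force: 0.0
```

```bash
python3 - <<'E'
from h import *
rc=R.from_euler('z',CY); s=readout.state(); print(rc.inv().apply(s['tool_pos']-C0)*1e3,s['tcp_rot'],rc.inv().apply(s['contact_force']),s['time'])
E
```

```text
[ 34.21129398   0.62405064 138.1242223 ] [-1.79594733e+02  7.15617036e-02  1.03840090e+02] [ 0.3184666   0.14803013 -0.72254265] 26.925
```

{"name": "play_rows", "arguments": {
  "deltas": [
    [0.0, [-0.013, 0, 0.007], [0, 0, 0]],
    [0.0, [-0.012, 0, 0.009], [0, 0, 0]],
    [0.0, [-0.0105, 0, 0.011], [0, 0, 0]],
    [0.0, [-0.006, 0, 0.008], [0, 0, 0]],
    [0.0, [-0.005, 0, 0.0085], [0, 0, 0]],
    [0.0, [-0.0045, 0, 0.009], [0, 0, 0]],
    [0.0, [-0.0035, 0, 0.0095], [0, 0, 0]]
  ]
}}

```text
time: 27.8
tool_pos: [0.5709, 0.028, 0.0763]
tcp_rot: [-179.7, 0.0, 104.0]
contact_force: [-0.2, -0.4, -0.2]
finger_gap: 0.0001
finger_force: 0.2
```

{"name": "play_rows", "arguments": {
  "deltas": [
    [0.0, [-0.001, 0, 0.005], [0, 0, 0]],
    [0.0, [-0.001, 0, 0.003], [0, 0, 0]],
    [0.0, [0, 0, 0], [0, 0, 0]]
  ]
}}

```text
time: 28.18
tool_pos: [0.5712, 0.0263, 0.0687]
tcp_rot: [-179.7, 0.0, 104.0]
contact_force: [-0.2, 0.3, 0.4]
finger_gap: -0.0003
finger_force: 0.0
```

```bash
python3 - <<'E'
from h import *
rc=R.from_euler('z',CY); s=readout.state(); print(rc.inv().apply(s['tool_pos']-C0)*1e3,rc.inv().apply(s['contact_force']),s['time'])
E
```

```text
[-20.20009488   0.33007029  68.73288806] [0.29974139 0.09662625 0.39350408] 28.175
```

{"name": "play_rows", "arguments": {
  "deltas": [
    [0.0, [0, 0, 0.001], [0, 0, 0]],
    [0.0, [0, 0, 0.001], [0, 0, 0]],
    [0.0, [0, 0, 0], [0, 0, 0]]
  ]
}}

```text
time: 28.55
tool_pos: [0.5715, 0.0262, 0.0671]
tcp_rot: [-179.7, 0.0, 104.0]
contact_force: [0.1, -0.1, 1.6]
finger_gap: 0.0001
finger_force: 0.5
```

{"name": "play_rows", "arguments": {
  "deltas": [
    [0.0, [0, 0, 0.001], [0, 0, 0]],
    [0.0, [0, 0, 0.0005], [0, 0, 0]],
    [0.0, [0, 0, 0], [0, 0, 0]]
  ]
}}

```text
time: 28.92
tool_pos: [0.5716, 0.0262, 0.0669]
tcp_rot: [-179.7, -0.0, 104.0]
contact_force: [-3.6, 0.4, 10.1]
finger_gap: 0.0001
finger_force: 5.3
```

The fingertips stop solidly at z = 66.9 mm, and a shut cover's top is at 67. I retreat and check.

{"name": "play_rows", "arguments": {
  "deltas": [
    [0.0, [0, 0, -0.003], [0, 0, 0]],
    [0.0, [0, 0, -0.02], [0, 0, 0]],
    [0.0, [0, 0, -0.05], [0, 0, 0]],
    [0.0, [0, 0, -0.05], [0, 0, 0]],
    [0.0, [0, 0, -0.02], [0, 0, 0]],
    [0.0, [0, 0, 0], [0, 0, 0]],
    [0.0, [0, 0, 0], [0, 0, 0]]
  ]
}}

```text
time: 29.8
tool_pos: [0.571, 0.0264, 0.207]
tcp_rot: [-179.5, -0.0, 104.0]
contact_force: [0.4, 1.5, -0.4]
finger_gap: -0.0002
finger_force: 0.0
```

```bash
python3 - <<'E'
from h import *
s=readout.state(); print(s['tool_pos'],s['contact_force'],s['time'])
cm=camera_model('wrist'); im=get_image('wrist'); cv2.imwrite('pics/raw_w8.png',im[:,:,::-1])
rc=R.from_euler('z',CY); Cc=C0-[.00213,0,0]
q=proj('wrist',rc.apply(np.array([[66,30,67],[66,-30,67],[-50,-30,67],[-50,30,67]])/1e3)+Cc,cm); print(q.round(1).tolist())
hsv=cv2.cvtColor(im,cv2.COLOR_RGB2HSV)
m=np.zeros(im.shape[:2],np.uint8); cv2.fillConvexPoly(m,q.astype(int),255)
print('in-cover: low-sat frac',(hsv[...,1][m>0]<60).mean())
print('yellow px',(cv2.inRange(hsv,(22,120,60),(32,255,255))>0)[60:240,200:300].sum())
r=int(q[:,1].mean()); c=int(q[:,0].mean())
print('row sat',hsv[r,int(q[0,0])-12:int(q[0,0])+10,1],hsv[r,int(q[1,0])-10:int(q[1,0])+12,1])
print('col sat',hsv[int(q[2,1])-12:int(q[2,1])+20,c+15,1], hsv[int(q[2,1])-12:int(q[2,1])+20,c+15,2])
E
```

```text
[0.57099694 0.02641117 0.20697106] [ 0.43702423  1.53632597 -0.38937194] 29.8
[[217.7, 84.6], [287.5, 84.6], [283.7, 212.1], [220.9, 211.9]]
in-cover: low-sat frac 0.9815583218072844
yellow px 0
row sat [ 98  99 100  97  92  95  92  94  82 129 104 102 103 104  57   6   3   3
   5   3   3   3] [  5   5   5   3   5   5   6   3   3  84 114 103 104 100 106 111 111  80
   8   2   4   4]
col sat [  5   3  26   4   3   3   3   5   5   6   6   7  59 127 121  68  90 107
 102 103 101 101 100 101  97 100  99  99 100 102 101 100] [144  77  20 116 168 161 160 159 159 160 161 149 117  94  97 102 127 150
 148 148 147 146 146 146 147 148 147 147 148 148 149 151]
```

The grey cover fills exactly the outline predicted for shut, and the arm is clear. I hand the job in.

```bash
python3 -c "
from rig import job_done
print(job_done())"
```

```text
the job is handed in; nothing more can be done
None
```

The battery block lies flat and home in the larger controller's bay, terminals to the spring contact, with the grey cover shut over it. I handed the job in at about 30 s; no verdict came back. The bell jar, pots and fork were never approached.

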